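Reset and lock the aeration regulator

TASK

The air pressure has drifted down because the regulator's brass lock ring was left only half tight. Slacken the lock ring until it is clear of its seat, turn the black knob until the gauge needle lies over the red set hand, then tighten the lock ring down again to 0.6 N m, firmly but never above 0.7 N m, with the needle still on the mark. Leave the gauge and everything else on the bench where it is.

Things in the scene. Friction and masses are not known exactly. Their poses are not given: they have to be found in the camera images.
- ring_center (a point): point on the upright common axis of lock ring and knob, at mid-height of the brass lock ring (126 mm above the table). Ring: knurled, 46 mm across, 12 mm high, round the adjusting screw on top of the regulator's blue bonnet (40 mm across). From above, counter-clockwise loosens it, clockwise tightens. This point does not turn with it
- lock_ring: the lock ring; origin on the axis at its underside, x to its red mark. Left half tight: breaks loose at 0.1 to 0.4 N m, clear of its seat after 0.15 to 0.65 rad; then 0.06 N m (0.15 if turned fast) and stays put. Back on the seat the moment climbs steadily; turn slowly and read it at rest or while turning. The rim winds up 0.12 rad at 0.6 N m. Tight is 0.6 N m; under 0.5 is not locked, over 0.7 harms it
- ring_seat: the springy seat that the lock ring tightens on, in the bonnet's top, not visible; origin on the axis at the ring's underside (120 mm above the table)
- knob_center (a point): point on the same axis at mid-height of the black knurled knob (154 mm above the table): 32 mm across, 16 mm high, white line on top; 14 mm of bare 16 mm screw between it and the ring. Clockwise from above raises the pressure: the needle turns clockwise by the same angle. Free, it turns with 0.1 N m and stays put; stiff, 0.15 to 0.5 N m, while the ring is nipped. This point does not turn
- needle_tip (a point): tip of the black needle of the 80 mm pressure gauge, which lies face up on the board 145 mm to the side of the regulator, glass 99 mm above the table. The tip is 32 mm from the pivot; x axis runs from the pivot outward along the needle, z up
- set_hand_tip (a point): middle of the red diamond at the end of the red set hand on the same dial (same pivot, also 32 mm from it); x axis from the pivot outward along the hand, z up. It marks the wanted pressure, 0.6 to 1.7 rad clockwise from the needle at the start. It is under the glass and stays where it is
- regulator: the fixed air regulator (block 56 x 56 mm, blue bonnet on top reaching 119 mm above the table, pipes to both sides 42 mm above the table); origin on the axis, 12 mm above the table
- gauge: the fixed gauge on its brass block, 80 mm across; origin on the gauge's axis, 12 mm above the table
- spanner: a 150 mm flat steel spanner lying on the board, 8 mm thick; origin under its middle
- tape_roll: a white thread-tape roll, 48 mm across, 13 mm high, lying on the board; origin under its centre
- fitting: a spare brass fitting, 19 mm across, 30 mm high, standing on the board; origin under its centre
- vial_rack: a blue vial rack 75 x 150 x 35 mm with eight holes; origin under its centre
- vial_a: a capped glass vial, 21 mm across, 69 mm long, upright in the rack; origin under its centre
- vial_b: a second vial like vial_a, with a white cap; origin under its centre
- soap_bottle: a clear pump bottle, 60 mm across, 173 mm high; origin under its centre
- beaker: a glass beaker, 68 mm across, 90 mm high; origin under its centre

How it is judged:
By the outcome, as a careful person would: the job done as asked, in the order asked, and still so for the second after the job is handed in, with the robot touching nothing.
It also fails if it takes over 72 s, if anything falls off the work surface, if the arm or the gripper's body presses on something with over 40 N, if the wrist force passes 120 N, or if a joint passes its speed limit or range.

ROBOT

A 7-joint arm with a two-finger parallel gripper is mounted at the origin on the work surface. World frame = base frame: x ahead of the robot, y to its left, z up, the work surface at z = 0. Lengths are in m, angles in rad, forces in N, time in s.
With the tool pointing down it reaches from about 0.425 to 0.875 m from the base axis. Payload 4.7 kg.
Tool frame: the origin (TCP) lies at the very end of the fingers, on their centre line; the grasp point (between the pads) lies 19 mm behind it; z points along the fingers, y is the line along which they close (so a half turn about z gives the same grasp; the last joint's range is limited). The gripper opens to 87 mm and grips with 3 to 60 N. Pads are 19 mm wide; open, the fingers measure 117 mm over their backs; the gripper's body (75 mm by 190 mm) begins 51 mm behind the grasp point.
Start: joints at [1.192, 0.321, -0.07, 1.45, 0.023, 1.371, -0.057], TCP at [0.249, -0.601, 0.223] pointing down, gripper open.
Joint ranges: [-2.86, 2.86], [-0.3, 2.09], [-1.38, 1.24], [0.06, 2.45], [-1.56, 4.7], [0.09, 2.05], [-2.69, 2.69]. Speed limits (rad/s): [2.57, 2.57, 3.14, 3.14, 3.14, 3.14, 3.14].

INTERFACE

Orientations are given as a rotation vector (axis times angle).
In Python, from bench import ctrl, vision gives the robot as it stands.
- The arm moves only by the tool jog_arm, never from a script. Its argument "increments" is a list of rows, each an object of numbers: "tx", "ty", "tz": the shift along the tool's x, y, z in mm; "wx", "wy", "wz": the turn, a rotation vector about the tool's x, y, z in rad; "gripper": the opening, from 0 (shut) to 1 (fully open). In form: [{"tx": .., "ty": .., "tz": .., "wx": .., "wy": .., "wz": .., "gripper": ..}, ...]. A call has exactly 5 rows; each row is the pose to reach, as a shift and turn from the pose commanded when the call began, along the tool's axes at that moment; what a row does not reach only later rows make up. A row lasts 1/12 s, in which the tool goes at most 41.7 mm and 7.16 degrees, less where a joint would pass 70% of its speed; a pose out of reach is approached as far as the arm can. A call with a gripper value outside its range is refused whole. The fingers move at their own pace and stop on an object; "grip_force" is the grip in N (left out, the last holds). Time passes only in rows, so rows that repeat a pose let the fingers close, or fill a call up. It gives the time, the measured TCP pose, the force, the opening and the grip force at its end, in the units of the state.
- ctrl.get_state(): the state, without advancing time (a new reading comes with each control period).
- vision.get_image(name): name is "side" or "top" or "wrist"; returns a dict with "color" (400x640x3 uint8, blue, green, red), "fx", "fy", "cx", "cy" (pixels), "k1" (the pictures are not rectified: a ray, as slopes to the right and down, at radius r is drawn at 1 + k1 r^2 times it, then the intrinsics apply), "extrinsics" (4x4, takes a point from world to camera coordinates). Camera axes: x right, y down, z forward; pixel columns grow to the right and rows downward; lengths in m; the calibration is good to about 2 mm. A picture is of the moment at which its call begins. There is no depth.
- ctrl.close_job(): hands the job in; it is judged then, once.
Trained networks look in the newest picture that a camera, given by its name, has taken for a name from the list of things; names that differ only in an ending like _2 or _b are one class to them, and where a whole thing is asked for, a point or a joint stands for the part that bears it (a point fixed in the world has none). Each returns a list of dicts, best first, with "conf" (0 to 1); they miss things now and then, are a little off and sometimes report something else, mostly with a low value. They report only what shows in the picture. A call takes as long as a camera call.
- vision.spot_in(camera, thing): "bbox" ([left, top, right, bottom] in pixels, round what is visible of it).
The state is a dict: "time": time; "joint_positions": joint angles; "qd": joint speeds; "joint_torque": joint torques, N m; "position": TCP position; "tool_rot": TCP orientation; "ft_force": force on the tool from outside, world axes, zero at the start; "torque": the same for the moment, N m; "grip_width": opening from 0.0 (shut) to 1.0 (fully open); "grip_force": force on a finger pad.
Only numpy, scipy, OpenCV 4.12 (cv2) and the standard library are available. Lean on these libraries where they do the work, as an engineer would, in place of code of your own. Each camera call takes 0.05 s, during which the arm holds its last target. There are 200 camera calls.

## Working session

There is one attempt and no reset: what is moved stays moved. The work goes in short steps, Python scripts to look and compute and a tool call to move; the robot and the scene stay as the last step left them, time stands still between calls to the robot, and variables do not carry over. Pictures are saved under pics/ and viewed, at most 10 in all, crops included, and the job is handed in when it is done.

Besides the shell and the picture viewer there is one more tool, called by a JSON object that holds its "fn" and its "kwargs", one argument or row to a line. jog_arm: Moves the arm, as the interface text tells. Its arguments: {"type":"object","properties":{"increments":{"type":"array"},"grip_force":{"type":"number"}},"required":["increments"]}

```bash
ls; mkdir -p pics
cat > h.py <<'E'
import numpy as np, cv2
from bench import ctrl, vision
from scipy.spatial.transform import Rotation as R
def ray(im,u,v):
    x,y=(u-im["cx"])/im["fx"],(v-im["cy"])/im["fy"]
    a,b=x,y
    for _ in range(20):
        s=1+im["k1"]*(a*a+b*b); a,b=x/s,y/s
    E=np.array(im["extrinsics"]); Rm,t=E[:3,:3],E[:3,3]
    return -Rm.T@t, Rm.T@np.array([a,b,1.])
def atz(im,u,v,z):
    c,d=ray(im,u,v); return c+d*(z-c[2])/d[2]
def proj(im,p):
    E=np.array(im["extrinsics"]); q=E[:3,:3]@np.array(p)+E[:3,3]
    a,b=q[:2]/q[2]; s=1+im["k1"]*(a*a+b*b)
    return im["fx"]*a*s+im["cx"], im["fy"]*b*s+im["cy"]
E
python3 - <<'E'
from h import *
s=ctrl.get_state()
for k in s: print(k,np.round(s[k],3))
ims=[]
for n in ["top","side"]:
    im=vision.get_image(n); cv2.imwrite(f"pics/{n}0.png",im["color"])
    c,_=ray(im,im["cx"],im["cy"]); print(n,c,im["fx"])
    for t in ["lock_ring","knob_center","needle_tip","set_hand_tip","regulator","gauge","soap_bottle","beaker"]:
        print(t,[(np.round(d["bbox"]).tolist(),round(d["conf"],2)) for d in vision.spot_in(n,t)[:2]])
E
```

```text
pics
time 0.0
joint_positions [ 1.192  0.322 -0.07   1.452  0.023  1.371 -0.057]
qd [-0.001 -0.003 -0.001 -0.    -0.    -0.    -0.   ]
joint_torque [ 0.0000e+00 -4.9129e+01 -4.0400e-01 -3.1252e+01 -6.4000e-02  4.4000e-02
  0.0000e+00]
position [ 0.249 -0.6    0.221]
tool_rot [-3.079e+00 -6.130e-01  1.000e-03]
ft_force [ 0.02  -0.32  -0.638]
torque [-0.026 -0.038 -0.025]
grip_force 0.0
grip_width 1.003
top [0.36688682 0.0336942  1.4076362 ] 435.54185701176226
lock_ring [([298.0, 174.0, 312.0, 189.0], 0.48)]
knob_center [([288.0, 174.0, 323.0, 194.0], 0.6)]
needle_tip []
set_hand_tip []
regulator [([290.0, 174.0, 324.0, 198.0], 0.79)]
gauge [([248.0, 151.0, 291.0, 181.0], 0.9)]
soap_bottle [([444.0, 163.0, 478.0, 186.0], 0.56)]
beaker [([453.0, 236.0, 479.0, 258.0], 0.73)]
side [-0.11633189  0.88966456  1.01839215] 476.8028392921223
lock_ring [([282.0, 198.0, 314.0, 232.0], 0.66), ([238.0, 362.0, 248.0, 379.0], 0.37)]
knob_center [([283.0, 201.0, 316.0, 235.0], 0.88), ([362.0, 111.0, 383.0, 158.0], 0.17)]
needle_tip []
set_hand_tip [([282.0, 226.0, 317.0, 255.0], 0.4)]
regulator [([283.0, 200.0, 315.0, 230.0], 0.76)]
gauge [([242.0, 215.0, 283.0, 252.0], 0.91), ([284.0, 200.0, 315.0, 228.0], 0.72)]
soap_bottle [([362.0, 114.0, 382.0, 159.0], 0.68)]
beaker [([420.0, 146.0, 443.0, 179.0], 0.85)]
```

View pics/top0.png

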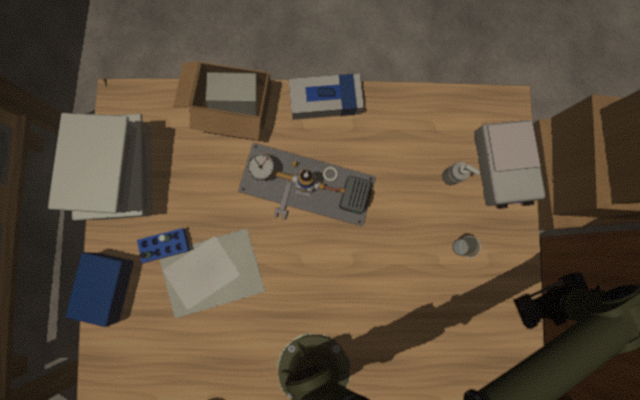

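View pics/side0.png

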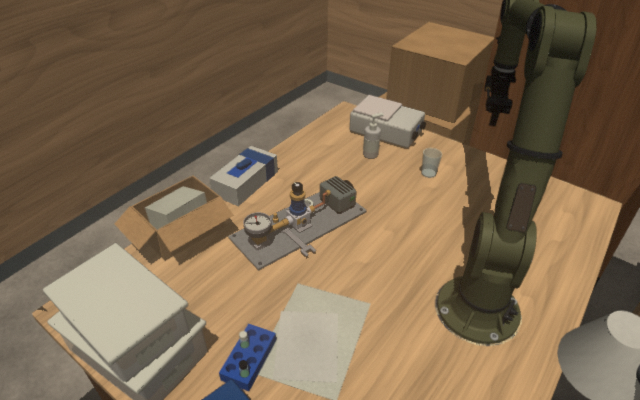

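Run:
```python
from h import *
t=vision.get_image("top"); s=vision.get_image("side")
a=cv2.resize(t["color"][145:215,230:330],None,fx=4,fy=4,interpolation=2)
b=cv2.resize(s["color"][175:275,235:335],None,fx=4,fy=4,interpolation=2)
m=np.zeros((400,800,3),np.uint8); m[:280,:400]=a; m[:,400:]=b
cv2.imwrite("pics/m1.png",m)
for u,v in [(306,176)]: print("top knob",atz(t,u,v,.162))
print("side knob",atz(s,297,186,.162))
print(vision.get_image("wrist")["extrinsics"], ctrl.get_state()["tool_rot"])
```

```text
top knob [0.5872171  0.03149621 0.162     ]
side knob [0.5875215  0.03314024 0.162     ]
[[ 3.83154265e-01 -9.23684348e-01  1.88855172e-04 -6.51065800e-01]
 [-8.94833062e-01 -3.71135722e-01  2.48056580e-01 -2.94787603e-02]
 [-2.29055890e-01 -9.52129305e-02 -9.68745528e-01  3.89514079e-01]
 [ 0.00000000e+00  0.00000000e+00  0.00000000e+00  1.00000000e+00]] [ 3.08108675e+00  6.12990554e-01 -6.36997185e-05]
```

View pics/m1.png

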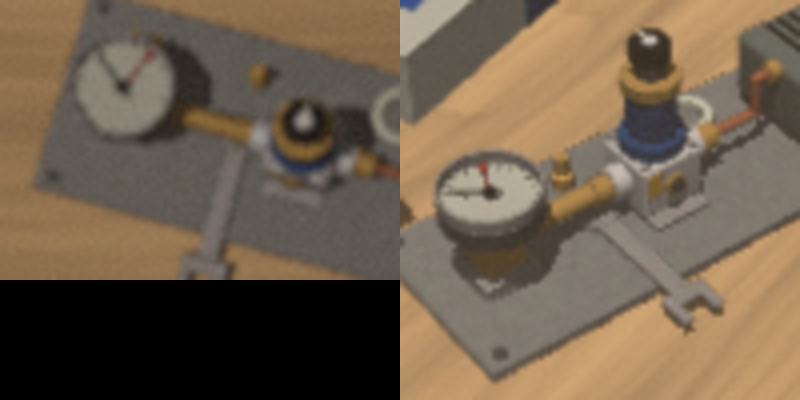

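```bash
cat >> h.py <<'E'
def plan(pos,yaw,n=1):
    """yaw = azimuth of tool x, tool z down; prints the per-call final shift (mm) and turn"""
    s=ctrl.get_state(); p=np.array(s["position"]); T=R.from_rotvec(s["tool_rot"])
    D=lambda a: R.from_matrix(np.array([[np.cos(a),np.sin(a),0],[np.sin(a),-np.cos(a),0],[0,0,-1]]).astype(float))
    w=(D(yaw)*T.inv()).as_rotvec()
    print("at",p.round(4),"yaw",np.arctan2(*T.as_matrix()[[1,0],0]).round(4))
    for i in range(n):
        a=R.from_rotvec(w*i/n)*T; b=R.from_rotvec(w*(i+1)/n)*T
        print("t",(a.inv().apply((np.array(pos)-p)/n)*1000).round(1),"w",(a.inv()*b).as_rotvec().round(4))
E
python3 -c "
from h import *
plan([.595,.09,.27],1.62,4)
t=vision.get_image('top');print(atz(t,260.5,166.75,.099),atz(t,306,174.3,.162))
w=vision.get_image('wrist');print(w['fx'],w['cx'],w['cy'],w['k1'])"
```

```text
at [ 0.2488 -0.6005  0.2226] yaw 0.3928
t [ 146.  -126.4  -11.9] w [ 0.      0.     -0.3068]
t [177.4 -76.3 -11.9] w [ 0.      0.     -0.3068]
t [192.2 -19.2 -11.9] w [ 0.      0.     -0.3068]
t [189.   39.7 -11.9] w [ 0.      0.     -0.3068]
[0.62507764 0.17065863 0.099     ] [0.59222453 0.03156124 0.162     ]
331.91419035594726 320.1120191573093 198.65259169030503 -0.025853934923946748
```

{"fn": "jog_arm", "kwargs": {
  "increments": [
    {"tx": 29.2, "ty": -25.3, "tz": -2.4, "wx": 0, "wy": 0, "wz": -0.061, "gripper": 1},
    {"tx": 58.4, "ty": -50.6, "tz": -4.8, "wx": 0, "wy": 0, "wz": -0.123, "gripper": 1},
    {"tx": 87.6, "ty": -75.8, "tz": -7.1, "wx": 0, "wy": 0, "wz": -0.184, "gripper": 1},
    {"tx": 116.8, "ty": -101.1, "tz": -9.5, "wx": 0, "wy": 0, "wz": -0.245, "gripper": 1},
    {"tx": 146, "ty": -126.4, "tz": -11.9, "wx": 0, "wy": 0, "wz": -0.307, "gripper": 1}
  ]
}}

```text
time: 1.57
position: [0.3358, -0.4262, 0.2347]
tool_rot: [2.949, 1.081, -0.0]
ft_force: [0.7, 0.0, -0.1]
grip_width: 0.999
grip_force: 0.0
```

{"fn": "jog_arm", "kwargs": {
  "increments": [
    {"tx": 35.5, "ty": -15.3, "tz": -2.4, "wx": 0, "wy": 0, "wz": -0.061, "gripper": 1},
    {"tx": 71, "ty": -30.5, "tz": -4.8, "wx": 0, "wy": 0, "wz": -0.123, "gripper": 1},
    {"tx": 106.4, "ty": -45.8, "tz": -7.1, "wx": 0, "wy": 0, "wz": -0.184, "gripper": 1},
    {"tx": 141.9, "ty": -61, "tz": -9.5, "wx": 0, "wy": 0, "wz": -0.245, "gripper": 1},
    {"tx": 177.4, "ty": -76.3, "tz": -11.9, "wx": 0, "wy": 0, "wz": -0.307, "gripper": 1}
  ]
}}

```text
time: 1.98
position: [0.4224, -0.2535, 0.2468]
tool_rot: [2.749, 1.519, 0.0]
ft_force: [1.3, -1.0, 0.4]
grip_width: 1.002
grip_force: 0.0
```

{"fn": "jog_arm", "kwargs": {
  "increments": [
    {"tx": 38.4, "ty": -3.8, "tz": -2.4, "wx": 0, "wy": 0, "wz": -0.061, "gripper": 1},
    {"tx": 76.9, "ty": -7.7, "tz": -4.8, "wx": 0, "wy": 0, "wz": -0.123, "gripper": 1},
    {"tx": 115.3, "ty": -11.5, "tz": -7.1, "wx": 0, "wy": 0, "wz": -0.184, "gripper": 1},
    {"tx": 153.8, "ty": -15.4, "tz": -9.5, "wx": 0, "wy": 0, "wz": -0.245, "gripper": 1},
    {"tx": 192.2, "ty": -19.2, "tz": -11.9, "wx": 0, "wy": 0, "wz": -0.307, "gripper": 1}
  ]
}}

```text
time: 2.4
position: [0.5089, -0.0808, 0.2588]
tool_rot: [2.484, 1.921, 0.0]
ft_force: [1.0, 0.2, -0.4]
grip_width: 1.004
grip_force: 0.0
```

{"fn": "jog_arm", "kwargs": {
  "increments": [
    {"tx": 37.8, "ty": 8, "tz": -2.4, "wx": 0, "wy": 0, "wz": -0.061, "gripper": 1},
    {"tx": 75.6, "ty": 15.9, "tz": -4.8, "wx": 0, "wy": 0, "wz": -0.123, "gripper": 1},
    {"tx": 113.4, "ty": 23.8, "tz": -7.1, "wx": 0, "wy": 0, "wz": -0.184, "gripper": 1},
    {"tx": 151.2, "ty": 31.8, "tz": -9.5, "wx": 0, "wy": 0, "wz": -0.245, "gripper": 1},
    {"tx": 189, "ty": 39.7, "tz": -11.9, "wx": 0, "wy": 0, "wz": -0.307, "gripper": 1}
  ]
}}

```text
time: 2.82
position: [0.5955, 0.0916, 0.2706]
tool_rot: [2.162, 2.278, 0.0]
ft_force: [0.0, -0.4, 0.7]
grip_width: 1.001
grip_force: 0.0
```

```bash
cat > look.py <<'E'
import sys
from h import *
w=vision.get_image("wrist"); cv2.imwrite(f"pics/{sys.argv[1]}.png",w["color"])
plan([.59,.032,.25],1.62,1)
s=ctrl.get_state(); print("t",s["time"],"q",np.round(s["joint_positions"],3),"F",np.round(s["ft_force"],2),"M",np.round(s["torque"],3))
for t,z in [("lock_ring",.126),("knob_center",.162),("needle_tip",.099),("set_hand_tip",.099),("gauge",.099)]:
    for d in vision.spot_in("wrist",t)[:2]:
        b=d["bbox"]; print(t,np.round(b),round(d["conf"],2),atz(w,(b[0]+b[2])/2,(b[1]+b[3])/2,z).round(4))
E
python3 look.py w1
```

```text
at [0.5968 0.1015 0.2704] yaw 1.6357
t [-69.  -11.4  19.8] w [ 0.0031 -0.0081  0.0157]
t 2.8667 q [ 0.404  0.281 -0.75   1.478  0.184  1.452 -0.282] F [0.66 5.35 0.97] M [ 0.474 -0.231 -0.016]
lock_ring [289. 220. 337. 249.] 0.62 [0.5923 0.0434 0.126 ]
knob_center [285. 176. 351. 239.] 0.81 [0.5952 0.0813 0.162 ]
needle_tip [350.  86. 381. 108.] 0.73 [0.6361 0.1767 0.099 ]
needle_tip [282. 175. 347. 239.] 0.3 [0.5923 0.0634 0.099 ]
set_hand_tip [360. 111. 382. 126.] 0.66 [0.6437 0.1566 0.099 ]
gauge [314.  58. 405. 180.] 0.57 [0.6322 0.1553 0.099 ]
```

View pics/w1.png

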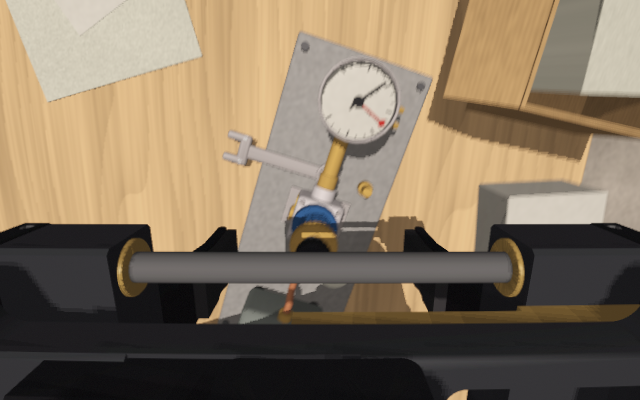

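{"fn": "jog_arm", "kwargs": {
  "increments": [
    {"tx": -30, "ty": 0, "tz": 0, "wx": 0, "wy": 0, "wz": 0, "gripper": 1},
    {"tx": -50, "ty": -3, "tz": 0, "wx": 0, "wy": 0, "wz": 0, "gripper": 1},
    {"tx": -50, "ty": -3, "tz": 0, "wx": 0, "wy": 0, "wz": 0, "gripper": 1},
    {"tx": -50, "ty": -3, "tz": 0, "wx": 0, "wy": 0, "wz": 0, "gripper": 1},
    {"tx": -50, "ty": -3, "tz": 0, "wx": 0, "wy": 0, "wz": 0, "gripper": 1}
  ]
}}

```text
time: 3.53
position: [0.594, 0.0392, 0.2704]
tool_rot: [2.167, 2.274, 0.0]
ft_force: [-0.3, 0.6, -0.1]
grip_width: 0.999
grip_force: 0.0
```

```bash
cat > gauge.py <<'E'
import sys
from h import *
def rect(im,c,h,z,s=.25e-3):
    n=int(2*h/s); q=np.array([[-h,-h],[h,-h],[h,h],[-h,h]])
    # rectified: col = +x world, row = -y world (seen from above); remap pointwise
    g=np.stack(np.meshgrid((np.arange(n)+.5)*s-h,h-(np.arange(n)+.5)*s),-1)
    P=np.dstack([g+np.array(c)[:2],np.full((n,n),z)]).reshape(-1,3)
    E=np.array(im["extrinsics"]); q=P@E[:3,:3].T+E[:3,3]; a=q[:,:2]/q[:,2:]
    k=1+im["k1"]*(a**2).sum(1,keepdims=True); a=a*k*[im["fx"],im["fy"]]+[im["cx"],im["cy"]]
    m=a.reshape(n,n,2).astype(np.float32)
    return cv2.remap(im["color"],m[...,0],m[...,1],cv2.INTER_CUBIC)
def hands(im,c,z=.098,tag=None):
    """c: rough gauge centre. Returns centre, needle azimuth, set azimuth"""
    r=rect(im,c,.055,z); n=r.shape[0]; s=.25e-3
    g=cv2.medianBlur(cv2.cvtColor(r,cv2.COLOR_BGR2GRAY),9)
    ci=cv2.HoughCircles(g,cv2.HOUGH_GRADIENT,1.5,200,param1=100,param2=20,minRadius=140,maxRadius=170)
    cx,cy,rad=ci[0,0]
    th=np.arange(0,2*np.pi,.005); rr=np.arange(40,135)
    def polar(cx,cy): return cv2.remap(r,(cx+np.outer(np.cos(th),rr)).astype(np.float32),(cy-np.outer(np.sin(th),rr)).astype(np.float32),1).astype(float)
    p=polar(cx,cy); B,G,Rd=p[...,0],p[...,1],p[...,2]
    red=np.clip(Rd-np.maximum(B,G)-50,0,None); dark=255-p.max(2)
    k=lambda v: cv2.GaussianBlur(np.tile(v,3)[:,None],(1,0),6).ravel()[len(v):2*len(v)] if 0 else np.convolve(np.tile(v,3),np.hanning(25),'same')[len(v):2*len(v)]
    wr=k(red.sum(1)); dk=k(np.where(red>0,0,dark)[:,10:60].mean(1))
    def peak(w):
        i=np.argmax(w); j=np.arange(i-12,i+13); v=np.take(w,j,mode='wrap'); v=v-v.min(); return (j*v).sum()/v.sum()*.005
    a,b=peak(dk),peak(wr)
    print("centre",(c[0]-.055+cx*s).round(4),(c[1]+.055-cy*s).round(4),"R",rad*s*1e3,"needle",round(a,4),"set",round(b,4),"cw to go",round((a-b+np.pi)%(2*np.pi)-np.pi,4))
    if tag:
        for t,col in ((a,(0,255,0)),(b,(255,0,0))): cv2.line(r,(int(cx+45*np.cos(t)),int(cy-45*np.sin(t))),(int(cx+160*np.cos(t)),int(cy-160*np.sin(t))),col,1)
        cv2.circle(r,(int(cx),int(cy)),int(rad),(255,0,255),1); cv2.imwrite(f"pics/{tag}.png",r)
if __name__=="__main__": hands(vision.get_image("wrist"),[.630,.172],tag=sys.argv[1])
E
python3 look.py w2; python3 gauge.py g2
python3 - <<'E'
import cv2,numpy as np
a=cv2.imread("pics/w2.png")[0:400,170:470]; g=cv2.imread("pics/g2.png")
m=np.zeros((440,800,3),np.uint8); m[:400,:300]=a; m[:,320:760]=g[:440,:440]; cv2.imwrite("pics/m2.png",m)
E
```

```text
at [0.594  0.0402 0.2704] yaw 1.6203
t [-8.  -4.4 20.4] w [0.0004 0.     0.0003]
t 3.5833 q [ 0.487  0.253 -0.719  1.5    0.167  1.45  -0.187] F [-0.55 -0.11  0.03] M [ 0.066 -0.077  0.021]
lock_ring [290. 170. 341. 210.] 0.98 [0.591  0.0361 0.126 ]
knob_center [283. 132. 356. 229.] 0.72 [0.5943 0.052  0.162 ]
knob_center [319. 219. 356. 251.] 0.39 [0.6119 0.0053 0.162 ]
needle_tip [355.  39. 370.  54.] 0.79 [0.6286 0.1692 0.099 ]
needle_tip [320.   0. 410. 133.] 0.43 [0.6323 0.1514 0.099 ]
gauge [318.   0. 409. 134.] 0.67 [0.6311 0.1512 0.099 ]
gauge [363.  53. 389.  75.] 0.3 [0.6425 0.1544 0.099 ]
centre 0.6303 0.1698 R 38.9375 needle 0.6857 set 5.5366 cw to go 1.4324
```

View pics/m2.png

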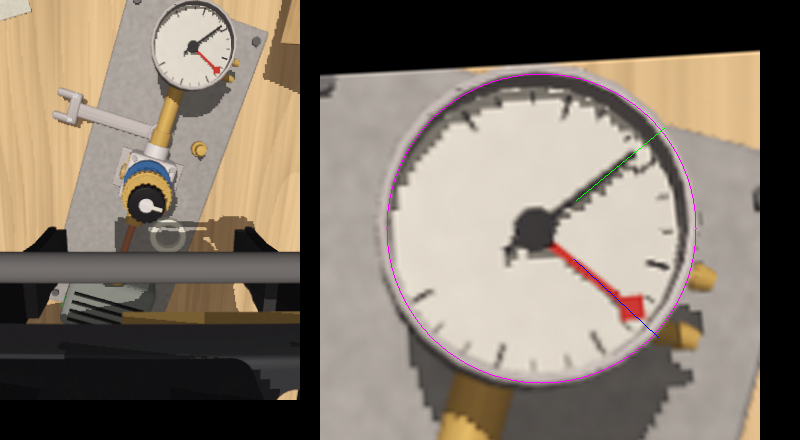

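```bash
python3 - <<'E'
s=open('gauge.py').read()
s=s.replace("    th=np.arange(0,2","""    dt=cv2.distanceTransform((g[int(cy)-40:int(cy)+40,int(cx)-40:int(cx)+40]<110).astype(np.uint8),cv2.DIST_L2,5)
    ys,xs=np.nonzero(dt>.8*dt.max()); cx,cy=xs.mean()+int(cx)-40,ys.mean()+int(cy)-40
    th=np.arange(0,2""",1).replace("rad*s*1e3","dt.max()")
open('gauge.py','w').write(s)
from h import *
im=vision.get_image("wrist"); 
hsv=cv2.cvtColor(im["color"],cv2.COLOR_BGR2GRAY)
k=(im["color"].max(2)<60).astype(np.uint8); k[:165]=0;k[235:]=0;k[:,:285]=0;k[:,350:]=0
n,l,st,ce=cv2.connectedComponentsWithStats(k)
for i in range(1,n):
    if st[i,4]>100: print(st[i],ce[i])
for uv in [(317,203)]: print(uv,atz(im,*uv,.162))
# predicted ring outline bbox and knob-top bbox for guesses
th=np.linspace(0,6.28,100)
for c in [(.589,.032),(.591,.030),(.591,.033),(.591,.036)]:
    for r,z in ((.023,.132),(.016,.162),(.016,.146)):
        P=np.array([proj(im,(c[0]+r*np.cos(t),c[1]+r*np.sin(t),z)) for t in th]); print(c,z,P.min(0).round(1),P.max(0).round(1))
b=cv2.resize(im["color"][150:250,270:370],None,fx=5,fy=5,interpolation=0); cv2.imwrite("pics/k3.png",b)
E
python3 gauge.py g3
```

```text
[297 186  38  39 909] [315.1870187  204.27282728]
(317, 203) [0.59314007 0.0344942  0.162     ]
(0.589, 0.032) 0.132 [288.1 172.6] [337.4 220.5]
(0.589, 0.032) 0.162 [293.  187.1] [330.9 223.6]
(0.589, 0.032) 0.146 [294.5 183.2] [330.3 217.9]
(0.591, 0.03) 0.132 [290.2 174.9] [339.4 222.6]
(0.591, 0.03) 0.162 [295.3 189.6] [333.1 225.9]
(0.591, 0.03) 0.146 [296.6 185.6] [332.4 220.1]
(0.591, 0.033) 0.132 [290.3 171.7] [339.6 219.6]
(0.591, 0.033) 0.162 [295.4 186.1] [333.3 222.6]
(0.591, 0.033) 0.146 [296.7 182.2] [332.6 217. ]
(0.591, 0.036) 0.132 [290.4 168.4] [339.8 216.6]
(0.591, 0.036) 0.162 [295.6 182.5] [333.5 219.3]
(0.591, 0.036) 0.146 [296.9 178.9] [332.9 213.8]
centre 0.6287 0.1694 R 19.984497 needle 0.6539 set 5.603 cw to go 1.3341
```

View pics/k3.png

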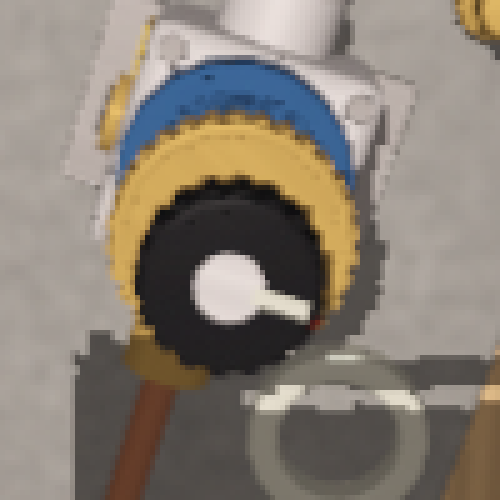

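{"fn": "jog_arm", "kwargs": {
  "increments": [
    {"tx": -8, "ty": -2, "tz": 25, "wx": 0, "wy": 0, "wz": 0, "gripper": 1},
    {"tx": -8, "ty": -2, "tz": 60, "wx": 0, "wy": 0, "wz": 0, "gripper": 1},
    {"tx": -8, "ty": -2, "tz": 95, "wx": 0, "wy": 0, "wz": 0, "gripper": 1},
    {"tx": -8, "ty": -2, "tz": 130, "wx": 0, "wy": 0, "wz": 0, "gripper": 1},
    {"tx": -8, "ty": -2, "tz": 161, "wx": 0, "wy": 0, "wz": 0, "gripper": 1}
  ]
}}

```text
time: 4.4
position: [0.5921, 0.0319, 0.1071]
tool_rot: [-2.165, -2.276, 0.001]
ft_force: [-0.0, -0.9, -0.2]
grip_width: 1.001
grip_force: 0.0
```

{"fn": "jog_arm", "kwargs": {
  "increments": [
    {"tx": 0, "ty": 0, "tz": 0, "wx": 0, "wy": 0, "wz": 0, "gripper": 1},
    {"tx": 0, "ty": 0, "tz": 0, "wx": 0, "wy": 0, "wz": 0, "gripper": 0.7},
    {"tx": 0, "ty": 0, "tz": 0, "wx": 0, "wy": 0, "wz": 0, "gripper": 0.45},
    {"tx": 0, "ty": 0, "tz": 0, "wx": 0, "wy": 0, "wz": 0, "gripper": 0.45},
    {"tx": 0, "ty": 0, "tz": 0, "wx": 0, "wy": 0, "wz": 0, "gripper": 0.45}
  ],
  "grip_force": 5
}}

```text
time: 4.82
position: [0.5944, 0.0322, 0.1117]
tool_rot: [2.163, 2.274, 0.004]
ft_force: [0.4, -0.5, -0.2]
grip_width: 0.778
grip_force: 0.0
```

```bash
cat > st.py <<'E'
from h import *
plan([.5925,.032,.109],1.62,1)
s=ctrl.get_state(); print("t",s["time"],"q",np.round(s["joint_positions"],3),"F",np.round(s["ft_force"],2),"M",np.round(s["torque"],3),"grip",s["grip_width"]*87,s["grip_force"])
E
python3 st.py
```

```text
at [0.5944 0.0322 0.1117] yaw 1.6208
t [-0.1 -1.9  2.7] w [0.0041 0.0005 0.0008]
t 4.8167 q [ 0.473  0.359 -0.688  1.711  0.247  1.156 -0.234] F [ 0.39 -0.5  -0.2 ] M [-0.003 -0.11   0.033] grip 67.64887484853853 0.0
```

{"fn": "jog_arm", "kwargs": {
  "increments": [
    {"tx": 0, "ty": 0, "tz": 0, "wx": 0, "wy": 0, "wz": 0, "gripper": 0.4},
    {"tx": 0, "ty": 0, "tz": 0, "wx": 0, "wy": 0, "wz": 0, "gripper": 0.4},
    {"tx": 0, "ty": 0, "tz": 0, "wx": 0, "wy": 0, "wz": 0, "gripper": 0.4},
    {"tx": 0, "ty": 0, "tz": 0, "wx": 0, "wy": 0, "wz": 0, "gripper": 0.4},
    {"tx": 0, "ty": 0, "tz": 0, "wx": 0, "wy": 0, "wz": 0, "gripper": 0.4}
  ],
  "grip_force": 10
}}

```text
time: 5.23
position: [0.5908, 0.0318, 0.1095]
tool_rot: [-2.164, -2.275, 0.006]
ft_force: [-5.3, -0.9, 5.9]
grip_width: 0.523
grip_force: 10.0
```

```bash
python3 st.py
```

```text
at [0.5908 0.0318 0.1095] yaw 1.6208
t [0.1 1.7 0.5] w [-0.0042  0.0009  0.0008]
t 5.2333 q [ 0.473  0.36  -0.688  1.714  0.247  1.16  -0.234] F [-5.31 -0.87  5.93] M [-0.182  1.289  0.014] grip 45.5215819427261 9.971737072337419
```

{"fn": "jog_arm", "kwargs": {
  "increments": [
    {"tx": 0, "ty": -1, "tz": 0, "wx": 0, "wy": 0, "wz": 0, "gripper": 0.4},
    {"tx": 0, "ty": -1, "tz": 0, "wx": 0, "wy": 0, "wz": 0, "gripper": 0.4},
    {"tx": 0, "ty": -1, "tz": 0, "wx": 0, "wy": 0, "wz": 0, "gripper": 0.4},
    {"tx": 0, "ty": -1, "tz": 0, "wx": 0, "wy": 0, "wz": 0, "gripper": 0.4},
    {"tx": 0, "ty": -1, "tz": 0, "wx": 0, "wy": 0, "wz": 0, "gripper": 0.4}
  ],
  "grip_force": 50
}}

```text
time: 5.65
position: [0.5908, 0.0318, 0.1095]
tool_rot: [-2.165, -2.275, 0.003]
ft_force: [-4.1, -0.9, 6.2]
grip_width: 0.515
grip_force: 51.4
```

```bash
python3 st.py
```

```text
at [0.5908 0.0318 0.1095] yaw 1.6207
t [0.1 1.7 0.5] w [-0.002   0.0006  0.0007]
t 5.65 q [ 0.474  0.358 -0.688  1.716  0.246  1.158 -0.233] F [-4.07 -0.86  6.19] M [-0.134  1.222 -0.026] grip 44.80018218392468 51.43388891592622
```

{"fn": "jog_arm", "kwargs": {
  "increments": [
    {"tx": 0, "ty": -1, "tz": 0, "wx": 0, "wy": 0, "wz": -0.04, "gripper": 0.4},
    {"tx": 0, "ty": -2, "tz": 0, "wx": 0, "wy": 0, "wz": -0.08, "gripper": 0.4},
    {"tx": 0, "ty": -2, "tz": 0, "wx": 0, "wy": 0, "wz": -0.12, "gripper": 0.4},
    {"tx": 0, "ty": -2, "tz": 0, "wx": 0, "wy": 0, "wz": -0.16, "gripper": 0.4},
    {"tx": 0, "ty": -2, "tz": 0, "wx": 0, "wy": 0, "wz": -0.2, "gripper": 0.4}
  ]
}}

```text
time: 6.07
position: [0.5907, 0.0318, 0.1095]
tool_rot: [1.925, 2.481, 0.003]
ft_force: [0.1, -0.2, 1.4]
grip_width: 0.51
grip_force: 51.4
```

```bash
python3 st.py
```

```text
at [0.5907 0.0318 0.1095] yaw 1.8217
t [-0.3  1.8  0.5] w [ 2.200e-03 -1.000e-04  2.017e-01]
t 6.0667 q [ 0.502  0.363 -0.722  1.719  0.259  1.155 -0.042] F [ 0.14 -0.16  1.38] M [-0.036  0.01  -0.285] grip 44.38938990554141 51.404833775013685
```

{"fn": "jog_arm", "kwargs": {
  "increments": [
    {"tx": 0, "ty": 0, "tz": 0, "wx": 0, "wy": 0, "wz": -0.04, "gripper": 0.4},
    {"tx": 0, "ty": 0, "tz": 0, "wx": 0, "wy": 0, "wz": -0.08, "gripper": 0.4},
    {"tx": 0, "ty": 0, "tz": 0, "wx": 0, "wy": 0, "wz": -0.12, "gripper": 0.4},
    {"tx": 0, "ty": 0, "tz": 0, "wx": 0, "wy": 0, "wz": -0.16, "gripper": 0.4},
    {"tx": 0, "ty": 0, "tz": 0, "wx": 0, "wy": 0, "wz": -0.2, "gripper": 0.4}
  ]
}}

```text
time: 6.48
position: [0.5907, 0.0318, 0.1095]
tool_rot: [1.667, 2.661, 0.002]
ft_force: [0.7, -0.2, 0.8]
grip_width: 0.517
grip_force: 51.4
```

```bash
python3 st.py
```

```text
at [0.5907 0.0318 0.1095] yaw 2.022
t [-0.6  1.7  0.5] w [2.00e-03 2.00e-04 4.02e-01]
t 6.4833 q [ 0.529  0.372 -0.757  1.718  0.276  1.159  0.146] F [ 0.67 -0.16  0.76] M [-0.057 -0.016 -0.204] grip 44.96375309780195 51.395326908677816
```

{"fn": "jog_arm", "kwargs": {
  "increments": [
    {"tx": 0, "ty": 0, "tz": 0, "wx": 0, "wy": 0, "wz": -0.04, "gripper": 0.4},
    {"tx": 0, "ty": 0, "tz": 0, "wx": 0, "wy": 0, "wz": -0.08, "gripper": 0.4},
    {"tx": 0, "ty": 0, "tz": 0, "wx": 0, "wy": 0, "wz": -0.12, "gripper": 0.4},
    {"tx": 0, "ty": 0, "tz": 0, "wx": 0, "wy": 0, "wz": -0.16, "gripper": 0.4},
    {"tx": 0, "ty": 0, "tz": 0, "wx": 0, "wy": 0, "wz": -0.2, "gripper": 0.4}
  ]
}}

```text
time: 6.9
position: [0.5906, 0.0318, 0.1095]
tool_rot: [1.393, 2.814, 0.002]
ft_force: [-0.3, -0.0, 2.7]
grip_width: 0.513
grip_force: 51.4
```

```bash
python3 st.py
```

```text
at [0.5906 0.0318 0.1095] yaw 2.2221
t [-1.   1.7  0.5] w [1.900e-03 5.000e-04 6.021e-01]
t 6.9 q [ 0.555  0.382 -0.792  1.718  0.293  1.163  0.334] F [-0.26 -0.01  2.66] M [-0.142 -0.056 -0.166] grip 44.61948392889872 51.381481010466814
```

{"fn": "jog_arm", "kwargs": {
  "increments": [
    {"tx": 0, "ty": 0, "tz": 0, "wx": 0, "wy": 0, "wz": -0.04, "gripper": 0.4},
    {"tx": 0, "ty": 0, "tz": 0, "wx": 0, "wy": 0, "wz": -0.08, "gripper": 0.4},
    {"tx": 0, "ty": 0, "tz": 0, "wx": 0, "wy": 0, "wz": -0.12, "gripper": 0.4},
    {"tx": 0, "ty": 0, "tz": 0, "wx": 0, "wy": 0, "wz": -0.14, "gripper": 0.4},
    {"tx": 0, "ty": 0, "tz": 0, "wx": 0, "wy": 0, "wz": -0.16, "gripper": 0.4}
  ]
}}

```text
time: 7.32
position: [0.5905, 0.0317, 0.1095]
tool_rot: [1.165, 2.916, 0.001]
ft_force: [1.6, 0.8, 0.9]
grip_width: 0.513
grip_force: 51.4
```

```bash
python3 st.py
```

```text
at [0.5905 0.0317 0.1095] yaw 2.3813
t [-1.2  1.5  0.5] w [1.700e-03 6.000e-04 7.613e-01]
t 7.3167 q [ 0.577  0.391 -0.82   1.717  0.308  1.167  0.482] F [1.56 0.83 0.9 ] M [-0.103 -0.209 -0.147] grip 44.64364640143191 51.37584999203682
```

{"fn": "jog_arm", "kwargs": {
  "increments": [
    {"tx": 0, "ty": 0, "tz": 0, "wx": 0, "wy": 0, "wz": -0.01, "gripper": 0.4},
    {"tx": 0, "ty": 0, "tz": 0, "wx": 0, "wy": 0, "wz": -0.02, "gripper": 0.4},
    {"tx": 0, "ty": 0, "tz": 0, "wx": 0, "wy": 0, "wz": -0.03, "gripper": 0.4},
    {"tx": 0, "ty": 0, "tz": 0, "wx": 0, "wy": 0, "wz": -0.04, "gripper": 0.4},
    {"tx": 0, "ty": 0, "tz": 0, "wx": 0, "wy": 0, "wz": -0.05, "gripper": 0.4}
  ]
}}

```text
time: 7.73
position: [0.5905, 0.0317, 0.1095]
tool_rot: [1.091, 2.944, 0.001]
ft_force: [3.3, 0.8, 1.2]
grip_width: 0.511
grip_force: 51.4
```

```bash
python3 st.py
```

```text
at [0.5905 0.0317 0.1095] yaw 2.4315
t [-1.3  1.5  0.5] w [0.0016 0.0009 0.8115]
t 7.7333 q [ 0.583  0.393 -0.829  1.717  0.313  1.168  0.529] F [3.33 0.82 1.24] M [-0.134 -0.756 -0.107] grip 44.436696425024245 51.372309140861034
```

{"fn": "jog_arm", "kwargs": {
  "increments": [
    {"tx": 0, "ty": 0, "tz": 0, "wx": 0, "wy": 0, "wz": 0, "gripper": 0.75},
    {"tx": 0, "ty": 0, "tz": 0, "wx": 0, "wy": 0, "wz": 0, "gripper": 0.75},
    {"tx": 0, "ty": 0, "tz": 0, "wx": 0, "wy": 0, "wz": 0, "gripper": 0.75},
    {"tx": 0, "ty": 0, "tz": -10, "wx": 0, "wy": 0, "wz": 0, "gripper": 0.75},
    {"tx": 0, "ty": 0, "tz": -31, "wx": 0, "wy": 0, "wz": 0, "gripper": 0.75}
  ]
}}

```text
time: 8.15
position: [0.5871, 0.0316, 0.1379]
tool_rot: [-1.09, -2.94, 0.003]
ft_force: [0.3, 0.0, 0.3]
grip_width: 0.73
grip_force: 0.0
```

{"fn": "jog_arm", "kwargs": {
  "increments": [
    {"tx": 0, "ty": 0, "tz": 0, "wx": 0, "wy": 0, "wz": 0, "gripper": 0.3},
    {"tx": 0, "ty": 0, "tz": 0, "wx": 0, "wy": 0, "wz": 0, "gripper": 0.3},
    {"tx": 0, "ty": 0, "tz": 0, "wx": 0, "wy": 0, "wz": 0, "gripper": 0.3},
    {"tx": 0, "ty": 0, "tz": 0, "wx": 0, "wy": 0, "wz": 0, "gripper": 0.3},
    {"tx": 0, "ty": 0, "tz": 0, "wx": 0, "wy": 0, "wz": 0, "gripper": 0.3}
  ],
  "grip_force": 10
}}

```text
time: 8.57
position: [0.5891, 0.0317, 0.1394]
tool_rot: [-1.093, -2.944, 0.001]
ft_force: [-0.0, 0.5, -0.0]
grip_width: 0.458
grip_force: 0.0
```

{"fn": "jog_arm", "kwargs": {
  "increments": [
    {"tx": 0, "ty": 0, "tz": 0, "wx": 0, "wy": 0, "wz": 0, "gripper": 0.3},
    {"tx": 0, "ty": 0, "tz": 0, "wx": 0, "wy": 0, "wz": 0, "gripper": 0.3},
    {"tx": 0, "ty": 0, "tz": 0, "wx": 0, "wy": 0, "wz": 0, "gripper": 0.3},
    {"tx": 0, "ty": 0, "tz": 0, "wx": 0, "wy": 0, "wz": 0, "gripper": 0.3},
    {"tx": 0, "ty": 0, "tz": 0, "wx": 0, "wy": 0, "wz": 0, "gripper": 0.3}
  ],
  "grip_force": 30
}}

```text
time: 8.98
position: [0.5897, 0.0323, 0.1396]
tool_rot: [-1.092, -2.945, -0.001]
ft_force: [2.7, 2.6, -5.2]
grip_width: 0.362
grip_force: 30.0
```

```bash
python3 st.py
```

```text
at [0.5897 0.0323 0.1396] yaw 2.4312
t [-2.3  1.6 30.6] w [ 2.000e-04 -7.000e-04  8.112e-01]
t 8.9833 q [ 0.596  0.363 -0.843  1.686  0.285  1.221  0.547] F [ 2.66  2.58 -5.23] M [ 0.439 -0.699 -0.009] grip 31.529671623772426 29.996432214975357
```

{"fn": "jog_arm", "kwargs": {
  "increments": [
    {"tx": 0, "ty": 0, "tz": 0, "wx": 0, "wy": 0, "wz": 0.085, "gripper": 0.3},
    {"tx": 0, "ty": 0, "tz": 0, "wx": 0, "wy": 0, "wz": 0.175, "gripper": 0.3},
    {"tx": 0, "ty": 0, "tz": 0, "wx": 0, "wy": 0, "wz": 0.265, "gripper": 0.3},
    {"tx": 0, "ty": 0, "tz": 0, "wx": 0, "wy": 0, "wz": 0.355, "gripper": 0.3},
    {"tx": 0, "ty": 0, "tz": 0, "wx": 0, "wy": 0, "wz": 0.445, "gripper": 0.3}
  ]
}}

```text
time: 9.4
position: [0.5901, 0.0327, 0.1396]
tool_rot: [1.721, 2.628, 0.002]
ft_force: [4.2, 2.6, -6.5]
grip_width: 0.354
grip_force: 30.0
```

```bash
python3 st.py
```

```text
at [0.5901 0.0327 0.1396] yaw 1.9823
t [-1.6  1.9 30.6] w [ 0.0013 -0.001   0.3623]
t 9.4 q [ 0.538  0.342 -0.766  1.688  0.25   1.212  0.124] F [ 4.24  2.55 -6.46] M [ 0.602 -1.004  0.075] grip 30.81188582537107 29.99346809461713
```

{"fn": "jog_arm", "kwargs": {
  "increments": [
    {"tx": 0, "ty": 0, "tz": 0, "wx": 0, "wy": 0, "wz": 0.09, "gripper": 0.3},
    {"tx": 0, "ty": 0, "tz": 0, "wx": 0, "wy": 0, "wz": 0.18, "gripper": 0.3},
    {"tx": 0, "ty": 0, "tz": 0, "wx": 0, "wy": 0, "wz": 0.27, "gripper": 0.3},
    {"tx": 0, "ty": 0, "tz": 0, "wx": 0, "wy": 0, "wz": 0.36, "gripper": 0.3},
    {"tx": 0, "ty": 0, "tz": 0, "wx": 0, "wy": 0, "wz": 0.445, "gripper": 0.3}
  ]
}}

```text
time: 9.82
position: [0.5906, 0.0328, 0.1396]
tool_rot: [2.258, 2.184, 0.004]
ft_force: [5.5, 2.6, -7.6]
grip_width: 0.358
grip_force: 30.0
```

{"fn": "jog_arm", "kwargs": {
  "increments": [
    {"tx": 0, "ty": 0, "tz": 0, "wx": 0, "wy": 0, "wz": 0.1, "gripper": 0.3},
    {"tx": 0, "ty": 0, "tz": 0, "wx": 0, "wy": 0, "wz": 0.2, "gripper": 0.3},
    {"tx": 0, "ty": 0, "tz": 0, "wx": 0, "wy": 0, "wz": 0.3, "gripper": 0.3},
    {"tx": 0, "ty": 0, "tz": 0, "wx": 0, "wy": 0, "wz": 0.38, "gripper": 0.3},
    {"tx": 0, "ty": 0, "tz": 0, "wx": 0, "wy": 0, "wz": 0.43, "gripper": 0.3}
  ]
}}

```text
time: 10.23
position: [0.5912, 0.0326, 0.1397]
tool_rot: [2.671, 1.652, 0.006]
ft_force: [7.0, 3.0, -9.4]
grip_width: 0.358
grip_force: 30.0
```

{"fn": "jog_arm", "kwargs": {
  "increments": [
    {"tx": 0, "ty": 0, "tz": 0, "wx": 0, "wy": 0, "wz": 0, "gripper": 0.3},
    {"tx": 0, "ty": 0, "tz": 0, "wx": 0, "wy": 0, "wz": 0, "gripper": 0.6},
    {"tx": 0, "ty": 0, "tz": 0, "wx": 0, "wy": 0, "wz": 0, "gripper": 1},
    {"tx": 0, "ty": 0, "tz": 0, "wx": 0, "wy": 0, "wz": 0, "gripper": 1},
    {"tx": 0, "ty": 0, "tz": -30, "wx": 0, "wy": 0, "wz": 0, "gripper": 1}
  ]
}}

```text
time: 10.65
position: [0.5856, 0.0307, 0.1651]
tool_rot: [-2.665, -1.653, 0.015]
ft_force: [-1.7, 0.1, -0.8]
grip_width: 0.578
grip_force: 0.0
```

```bash
python3 st.py; python3 -c "
from h import *
plan([.594,.05,.27],1.65,1)"
```

```text
at [0.5856 0.0307 0.1651] yaw 1.1106
t [ 4.5  6.2 56. ] w [-0.011   0.0028 -0.5095]
t 10.65 q [ 0.438  0.289 -0.633  1.662  0.177  1.26  -0.692] F [-1.68  0.06 -0.82] M [-0.079  0.006  0.017] grip 50.245829862453135 0.0
at [0.5856 0.0307 0.1651] yaw 1.1106
t [  20.4   -2.  -105. ] w [-0.011   0.0027 -0.5395]
```

{"fn": "jog_arm", "kwargs": {
  "increments": [
    {"tx": 8, "ty": 0, "tz": -35, "wx": 0, "wy": 0, "wz": 0, "gripper": 1},
    {"tx": 20, "ty": 0, "tz": -70, "wx": 0, "wy": 0, "wz": 0, "gripper": 1},
    {"tx": 25, "ty": 0, "tz": -105, "wx": 0, "wy": 0, "wz": 0, "gripper": 1},
    {"tx": 25, "ty": 0, "tz": -105, "wx": 0, "wy": 0, "wz": 0, "gripper": 1},
    {"tx": 25, "ty": 0, "tz": -105, "wx": 0, "wy": 0, "wz": 0, "gripper": 1}
  ]
}}

```text
time: 11.07
position: [0.6018, 0.0549, 0.278]
tool_rot: [2.667, 1.656, 0.006]
ft_force: [-0.3, -0.3, 0.1]
grip_width: 0.942
grip_force: 0.0
```

{"fn": "jog_arm", "kwargs": {
  "increments": [
    {"tx": 0, "ty": 0, "tz": 0, "wx": 0, "wy": 0, "wz": 0, "gripper": 1},
    {"tx": 0, "ty": 0, "tz": 0, "wx": 0, "wy": 0, "wz": 0, "gripper": 1},
    {"tx": 0, "ty": 0, "tz": 0, "wx": 0, "wy": 0, "wz": 0, "gripper": 1},
    {"tx": 0, "ty": 0, "tz": 0, "wx": 0, "wy": 0, "wz": 0, "gripper": 1},
    {"tx": 0, "ty": 0, "tz": 0, "wx": 0, "wy": 0, "wz": 0, "gripper": 1}
  ]
}}

```text
time: 11.48
position: [0.6004, 0.0539, 0.2742]
tool_rot: [-2.669, -1.656, 0.002]
ft_force: [0.8, 0.1, 0.3]
grip_width: 0.995
grip_force: 0.0
```

```bash
cat > v.py <<'E'
import sys
from gauge import *
n=sys.argv[1]; im=vision.get_image("wrist"); cv2.imwrite(f"pics/{n}.png",im["color"])
hands(im,[.630,.172],tag="g"+n); g=cv2.imread(f"pics/g{n}.png"); u,v=map(int,proj(im,(.591,.032,.14)))
b=cv2.resize(im["color"][v-35:v+35,u-35:u+35],(350,350),interpolation=0); m=np.zeros((440,800,3),np.uint8)
m[:350,:350]=b; m[:,355:795]=g; cv2.imwrite(f"pics/m{n}.png",m); print(u,v)
E
python3 v.py 4; python3 st.py
```

```text
centre 0.6294 0.1696 R 20.0 needle 5.6101 set 5.5668 cw to go 0.0433
320 214
at [0.6005 0.054  0.2745] yaw 1.1106
t [-23.2   2.8 165.5] w [-1.200e-03  4.000e-04 -5.094e-01]
t 11.5333 q [ 0.404  0.26  -0.653  1.475  0.157  1.461 -0.71 ] F [-0.21  0.43 -0.34] M [ 0.038 -0.049  0.018] grip 86.45339806012373 0.0
```

View pics/m4.png

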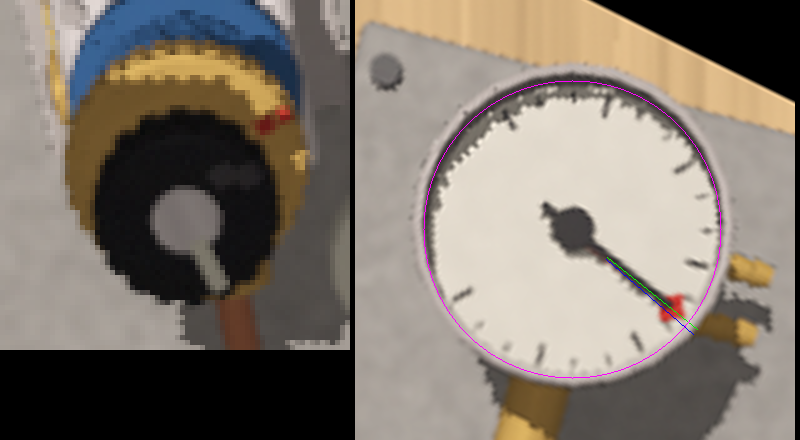

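{"fn": "jog_arm", "kwargs": {
  "increments": [
    {"tx": -15, "ty": 1, "tz": 30, "wx": 0, "wy": 0, "wz": 0, "gripper": 1},
    {"tx": -24, "ty": 1, "tz": 65, "wx": 0, "wy": 0, "wz": 0, "gripper": 1},
    {"tx": -24, "ty": 1, "tz": 100, "wx": 0, "wy": 0, "wz": 0, "gripper": 1},
    {"tx": -24, "ty": 1, "tz": 135, "wx": 0, "wy": 0, "wz": 0, "gripper": 1},
    {"tx": -24, "ty": 1, "tz": 165, "wx": 0, "wy": 0, "wz": 0, "gripper": 1}
  ]
}}

```text
time: 11.95
position: [0.5901, 0.0317, 0.1078]
tool_rot: [-2.67, -1.655, 0.002]
ft_force: [0.4, -0.3, 0.5]
grip_width: 1.002
grip_force: 0.0
```

{"fn": "jog_arm", "kwargs": {
  "increments": [
    {"tx": 0, "ty": 0, "tz": 0, "wx": 0, "wy": 0, "wz": 0, "gripper": 0.4},
    {"tx": 0, "ty": 0, "tz": 0, "wx": 0, "wy": 0, "wz": 0, "gripper": 0.4},
    {"tx": 0, "ty": 0, "tz": 0, "wx": 0, "wy": 0, "wz": 0, "gripper": 0.4},
    {"tx": 0, "ty": 0, "tz": 0, "wx": 0, "wy": 0, "wz": 0, "gripper": 0.4},
    {"tx": 0, "ty": 0, "tz": 0, "wx": 0, "wy": 0, "wz": 0, "gripper": 0.4}
  ],
  "grip_force": 10
}}

```text
time: 12.37
position: [0.5927, 0.0326, 0.1126]
tool_rot: [2.667, 1.655, 0.005]
ft_force: [0.9, -0.0, 1.0]
grip_width: 0.705
grip_force: 0.0
```

{"fn": "jog_arm", "kwargs": {
  "increments": [
    {"tx": 0, "ty": 0, "tz": 0, "wx": 0, "wy": 0, "wz": 0, "gripper": 0.4},
    {"tx": 0, "ty": 0, "tz": 0, "wx": 0, "wy": 0, "wz": 0, "gripper": 0.4},
    {"tx": 0, "ty": 0, "tz": 0, "wx": 0, "wy": 0, "wz": 0, "gripper": 0.4},
    {"tx": 0, "ty": 0, "tz": 0, "wx": 0, "wy": 0, "wz": 0, "gripper": 0.4},
    {"tx": 0, "ty": 0, "tz": 0, "wx": 0, "wy": 0, "wz": 0, "gripper": 0.4}
  ],
  "grip_force": 10
}}

```text
time: 12.78
position: [0.5913, 0.0324, 0.111]
tool_rot: [2.669, 1.656, 0.001]
ft_force: [-2.0, 0.2, 5.5]
grip_width: 0.522
grip_force: 10.0
```

```bash
python3 st.py
```

```text
at [0.5913 0.0324 0.111 ] yaw 1.1109
t [0.1 1.2 2. ] w [ 0.0008  0.     -0.5091]
t 12.7833 q [ 0.422  0.341 -0.623  1.718  0.215  1.151 -0.722] F [-2.03  0.19  5.53] M [0.045 0.321 0.001] grip 45.40858876720252 10.000292658805847
```

{"fn": "jog_arm", "kwargs": {
  "increments": [
    {"tx": 0, "ty": -1, "tz": 0, "wx": 0, "wy": 0, "wz": 0, "gripper": 0.4},
    {"tx": 0, "ty": -1, "tz": 0, "wx": 0, "wy": 0, "wz": 0, "gripper": 0.4},
    {"tx": 0, "ty": -1, "tz": 0, "wx": 0, "wy": 0, "wz": 0, "gripper": 0.4},
    {"tx": 0, "ty": -1, "tz": 0, "wx": 0, "wy": 0, "wz": 0, "gripper": 0.4},
    {"tx": 0, "ty": -1, "tz": 0, "wx": 0, "wy": 0, "wz": 0, "gripper": 0.4}
  ],
  "grip_force": 60
}}

```text
time: 13.2
position: [0.5913, 0.0324, 0.111]
tool_rot: [2.668, 1.655, 0.003]
ft_force: [-0.1, -0.6, 5.8]
grip_width: 0.508
grip_force: 60.0
```

{"fn": "jog_arm", "kwargs": {
  "increments": [
    {"tx": 0, "ty": 0, "tz": 0, "wx": 0, "wy": 0, "wz": 0.02, "gripper": 0.4},
    {"tx": 0, "ty": 0, "tz": 0, "wx": 0, "wy": 0, "wz": 0.04, "gripper": 0.4},
    {"tx": 0, "ty": 0, "tz": 0, "wx": 0, "wy": 0, "wz": 0.06, "gripper": 0.4},
    {"tx": 0, "ty": 0, "tz": 0, "wx": 0, "wy": 0, "wz": 0.08, "gripper": 0.4},
    {"tx": 0, "ty": 0, "tz": 0, "wx": 0, "wy": 0, "wz": 0.1, "gripper": 0.4}
  ]
}}

```text
time: 13.62
position: [0.5914, 0.0324, 0.111]
tool_rot: [2.748, 1.519, 0.003]
ft_force: [0.7, -1.2, 5.6]
grip_width: 0.515
grip_force: 60.0
```

```bash
cat > m.py <<'E'
from h import *
S=[]
for i in range(4):
    s=ctrl.get_state(); S.append(np.r_[s["torque"][2],s["ft_force"]]); vision.get_image("top") if i<3 else 0
T=R.from_rotvec(s["tool_rot"]).as_matrix()
print("yaw",np.arctan2(T[1,0],T[0,0]).round(4),"Mz",[round(v[0],3) for v in S],"mean",np.mean(S,0).round(3),"t",s["time"])
E
python3 m.py
```

```text
yaw 1.0106 Mz [np.float64(0.098), np.float64(0.049), np.float64(0.06), np.float64(0.107)] mean [ 0.078  1.407 -0.957  6.098] t 13.7667
```

{"fn": "jog_arm", "kwargs": {
  "increments": [
    {"tx": 0, "ty": 0, "tz": 0, "wx": 0, "wy": 0, "wz": 0.02, "gripper": 0.4},
    {"tx": 0, "ty": 0, "tz": 0, "wx": 0, "wy": 0, "wz": 0.04, "gripper": 0.4},
    {"tx": 0, "ty": 0, "tz": 0, "wx": 0, "wy": 0, "wz": 0.06, "gripper": 0.4},
    {"tx": 0, "ty": 0, "tz": 0, "wx": 0, "wy": 0, "wz": 0.08, "gripper": 0.4},
    {"tx": 0, "ty": 0, "tz": 0, "wx": 0, "wy": 0, "wz": 0.1, "gripper": 0.4}
  ]
}}

```text
time: 14.18
position: [0.5915, 0.0323, 0.111]
tool_rot: [2.821, 1.38, 0.004]
ft_force: [1.7, -1.3, 5.3]
grip_width: 0.507
grip_force: 60.0
```

```bash
python3 m.py
```

```text
yaw 0.9105 Mz [np.float64(0.091), np.float64(0.097), np.float64(0.116), np.float64(0.091)] mean [ 0.099  1.466 -1.178  4.981] t 14.3333
```

{"fn": "jog_arm", "kwargs": {
  "increments": [
    {"tx": 0, "ty": 0, "tz": 0, "wx": 0, "wy": 0, "wz": 0.02, "gripper": 0.4},
    {"tx": 0, "ty": 0, "tz": 0, "wx": 0, "wy": 0, "wz": 0.04, "gripper": 0.4},
    {"tx": 0, "ty": 0, "tz": 0, "wx": 0, "wy": 0, "wz": 0.06, "gripper": 0.4},
    {"tx": 0, "ty": 0, "tz": 0, "wx": 0, "wy": 0, "wz": 0.08, "gripper": 0.4},
    {"tx": 0, "ty": 0, "tz": 0, "wx": 0, "wy": 0, "wz": 0.1, "gripper": 0.4}
  ]
}}

```text
time: 14.75
position: [0.5915, 0.0323, 0.111]
tool_rot: [2.886, 1.237, 0.004]
ft_force: [1.6, -1.2, 4.7]
grip_width: 0.51
grip_force: 60.0
```

```bash
python3 m.py
```

```text
yaw 0.8105 Mz [np.float64(0.148), np.float64(0.154), np.float64(0.02), np.float64(0.062)] mean [ 0.096  2.18  -1.251  5.356] t 14.9
```

{"fn": "jog_arm", "kwargs": {
  "increments": [
    {"tx": 0, "ty": 0, "tz": 0, "wx": 0, "wy": 0, "wz": 0.02, "gripper": 0.4},
    {"tx": 0, "ty": 0, "tz": 0, "wx": 0, "wy": 0, "wz": 0.04, "gripper": 0.4},
    {"tx": 0, "ty": 0, "tz": 0, "wx": 0, "wy": 0, "wz": 0.06, "gripper": 0.4},
    {"tx": 0, "ty": 0, "tz": 0, "wx": 0, "wy": 0, "wz": 0.08, "gripper": 0.4},
    {"tx": 0, "ty": 0, "tz": 0, "wx": 0, "wy": 0, "wz": 0.1, "gripper": 0.4}
  ]
}}

```text
time: 15.32
position: [0.5916, 0.0321, 0.111]
tool_rot: [2.944, 1.091, 0.004]
ft_force: [1.9, -1.0, 5.0]
grip_width: 0.513
grip_force: 60.0
```

```bash
python3 m.py
```

```text
yaw 0.7106 Mz [np.float64(0.13), np.float64(0.067), np.float64(0.092), np.float64(0.051)] mean [ 0.085  2.103 -1.245  5.025] t 15.4667
```

{"fn": "jog_arm", "kwargs": {
  "increments": [
    {"tx": 0, "ty": 0, "tz": 0, "wx": 0, "wy": 0, "wz": 0.02, "gripper": 0.4},
    {"tx": 0, "ty": 0, "tz": 0, "wx": 0, "wy": 0, "wz": 0.04, "gripper": 0.4},
    {"tx": 0, "ty": 0, "tz": 0, "wx": 0, "wy": 0, "wz": 0.06, "gripper": 0.4},
    {"tx": 0, "ty": 0, "tz": 0, "wx": 0, "wy": 0, "wz": 0.08, "gripper": 0.4},
    {"tx": 0, "ty": 0, "tz": 0, "wx": 0, "wy": 0, "wz": 0.1, "gripper": 0.4}
  ]
}}

```text
time: 15.88
position: [0.5917, 0.0321, 0.1111]
tool_rot: [2.995, 0.943, 0.005]
ft_force: [2.3, -2.1, 5.6]
grip_width: 0.514
grip_force: 60.0
```

```bash
python3 m.py
```

```text
yaw 0.6106 Mz [np.float64(0.148), np.float64(0.097), np.float64(0.097), np.float64(0.093)] mean [ 0.109  2.182 -2.038  4.911] t 16.0333
```

{"fn": "jog_arm", "kwargs": {
  "increments": [
    {"tx": 0, "ty": 0, "tz": 0, "wx": 0, "wy": 0, "wz": 0.02, "gripper": 0.4},
    {"tx": 0, "ty": 0, "tz": 0, "wx": 0, "wy": 0, "wz": 0.04, "gripper": 0.4},
    {"tx": 0, "ty": 0, "tz": 0, "wx": 0, "wy": 0, "wz": 0.06, "gripper": 0.4},
    {"tx": 0, "ty": 0, "tz": 0, "wx": 0, "wy": 0, "wz": 0.08, "gripper": 0.4},
    {"tx": 0, "ty": 0, "tz": 0, "wx": 0, "wy": 0, "wz": 0.1, "gripper": 0.4}
  ]
}}

```text
time: 16.45
position: [0.5917, 0.032, 0.111]
tool_rot: [3.038, 0.792, 0.005]
ft_force: [2.0, -1.4, 5.5]
grip_width: 0.513
grip_force: 60.0
```

```bash
python3 m.py
```

```text
yaw 0.5107 Mz [np.float64(0.215), np.float64(0.172), np.float64(0.137), np.float64(0.199)] mean [ 0.181  2.492 -1.364  5.234] t 16.6
```

{"fn": "jog_arm", "kwargs": {
  "increments": [
    {"tx": 0, "ty": 0, "tz": 0, "wx": 0, "wy": 0, "wz": 0.015, "gripper": 0.4},
    {"tx": 0, "ty": 0, "tz": 0, "wx": 0, "wy": 0, "wz": 0.03, "gripper": 0.4},
    {"tx": 0, "ty": 0, "tz": 0, "wx": 0, "wy": 0, "wz": 0.045, "gripper": 0.4},
    {"tx": 0, "ty": 0, "tz": 0, "wx": 0, "wy": 0, "wz": 0.06, "gripper": 0.4},
    {"tx": 0, "ty": 0, "tz": 0, "wx": 0, "wy": 0, "wz": 0.06, "gripper": 0.4}
  ]
}}

```text
time: 17.02
position: [0.5918, 0.0319, 0.1111]
tool_rot: [3.061, 0.701, 0.005]
ft_force: [1.9, -2.1, 5.7]
grip_width: 0.511
grip_force: 60.0
```

```bash
python3 m.py
```

```text
yaw 0.4508 Mz [np.float64(0.14), np.float64(0.186), np.float64(0.158), np.float64(0.218)] mean [ 0.176  2.415 -1.925  4.832] t 17.1667
```

{"fn": "jog_arm", "kwargs": {
  "increments": [
    {"tx": 0, "ty": 0, "tz": 0, "wx": 0, "wy": 0, "wz": 0.015, "gripper": 0.4},
    {"tx": 0, "ty": 0, "tz": 0, "wx": 0, "wy": 0, "wz": 0.03, "gripper": 0.4},
    {"tx": 0, "ty": 0, "tz": 0, "wx": 0, "wy": 0, "wz": 0.045, "gripper": 0.4},
    {"tx": 0, "ty": 0, "tz": 0, "wx": 0, "wy": 0, "wz": 0.06, "gripper": 0.4},
    {"tx": 0, "ty": 0, "tz": 0, "wx": 0, "wy": 0, "wz": 0.06, "gripper": 0.4}
  ]
}}

```text
time: 17.58
position: [0.5918, 0.0319, 0.1111]
tool_rot: [3.08, 0.609, 0.005]
ft_force: [2.8, -2.7, 4.3]
grip_width: 0.511
grip_force: 60.0
```

```bash
python3 m.py
```

```text
yaw 0.3909 Mz [np.float64(0.194), np.float64(0.183), np.float64(0.197), np.float64(0.183)] mean [ 0.189  2.285 -1.613  4.964] t 17.7333
```

{"fn": "jog_arm", "kwargs": {
  "increments": [
    {"tx": 0, "ty": 0, "tz": 0, "wx": 0, "wy": 0, "wz": 0.025, "gripper": 0.4},
    {"tx": 0, "ty": 0, "tz": 0, "wx": 0, "wy": 0, "wz": 0.05, "gripper": 0.4},
    {"tx": 0, "ty": 0, "tz": 0, "wx": 0, "wy": 0, "wz": 0.075, "gripper": 0.4},
    {"tx": 0, "ty": 0, "tz": 0, "wx": 0, "wy": 0, "wz": 0.1, "gripper": 0.4},
    {"tx": 0, "ty": 0, "tz": 0, "wx": 0, "wy": 0, "wz": 0.1, "gripper": 0.4}
  ]
}}

```text
time: 18.15
position: [0.5918, 0.0318, 0.1111]
tool_rot: [3.107, 0.454, 0.005]
ft_force: [3.2, -2.0, 4.5]
grip_width: 0.511
grip_force: 60.0
```

```bash
python3 m.py
```

```text
yaw 0.291 Mz [np.float64(0.262), np.float64(0.296), np.float64(0.323), np.float64(0.225)] mean [ 0.276  2.459 -2.093  5.085] t 18.3
```

{"fn": "jog_arm", "kwargs": {
  "increments": [
    {"tx": 0, "ty": 0, "tz": 0, "wx": 0, "wy": 0, "wz": 0.025, "gripper": 0.4},
    {"tx": 0, "ty": 0, "tz": 0, "wx": 0, "wy": 0, "wz": 0.05, "gripper": 0.4},
    {"tx": 0, "ty": 0, "tz": 0, "wx": 0, "wy": 0, "wz": 0.075, "gripper": 0.4},
    {"tx": 0, "ty": 0, "tz": 0, "wx": 0, "wy": 0, "wz": 0.1, "gripper": 0.4},
    {"tx": 0, "ty": 0, "tz": 0, "wx": 0, "wy": 0, "wz": 0.1, "gripper": 0.4}
  ]
}}

```text
time: 18.72
position: [0.5918, 0.0317, 0.1111]
tool_rot: [3.126, 0.298, 0.006]
ft_force: [3.0, -1.5, 5.1]
grip_width: 0.51
grip_force: 60.0
```

```bash
python3 m.py; python3 st.py
```

```text
yaw 0.1911 Mz [np.float64(0.294), np.float64(0.369), np.float64(0.302), np.float64(0.312)] mean [ 0.319  2.511 -2.14   5.293] t 18.8667
at [0.5919 0.0317 0.1112] yaw 0.1911
t [ 0.7 -0.2  2.2] w [ 4.2000e-03 -1.3000e-03 -1.4289e+00]
t 18.8667 q [ 0.309  0.315 -0.483  1.723  0.161  1.139 -1.6  ] F [ 2.05 -2.4   5.01] M [-0.47  -0.544  0.312] grip 44.24601475708537 60.00159502029419
```

{"fn": "jog_arm", "kwargs": {
  "increments": [
    {"tx": 0, "ty": 0, "tz": 0, "wx": 0, "wy": 0, "wz": 0.025, "gripper": 0.4},
    {"tx": 0, "ty": 0, "tz": 0, "wx": 0, "wy": 0, "wz": 0.05, "gripper": 0.4},
    {"tx": 0, "ty": 0, "tz": 0, "wx": 0, "wy": 0, "wz": 0.075, "gripper": 0.4},
    {"tx": 0, "ty": 0, "tz": 0, "wx": 0, "wy": 0, "wz": 0.1, "gripper": 0.4},
    {"tx": 0, "ty": 0, "tz": 0, "wx": 0, "wy": 0, "wz": 0.1, "gripper": 0.4}
  ]
}}

```text
time: 19.28
position: [0.5919, 0.0316, 0.1112]
tool_rot: [3.137, 0.142, 0.006]
ft_force: [3.3, -2.6, 4.6]
grip_width: 0.517
grip_force: 60.0
```

```bash
python3 m.py
```

```text
yaw 0.0913 Mz [np.float64(0.417), np.float64(0.386), np.float64(0.367), np.float64(0.409)] mean [ 0.395  2.701 -2.584  5.272] t 19.4333
```

{"fn": "jog_arm", "kwargs": {
  "increments": [
    {"tx": 0, "ty": 0, "tz": 0, "wx": 0, "wy": 0, "wz": 0.025, "gripper": 0.4},
    {"tx": 0, "ty": 0, "tz": 0, "wx": 0, "wy": 0, "wz": 0.05, "gripper": 0.4},
    {"tx": 0, "ty": 0, "tz": 0, "wx": 0, "wy": 0, "wz": 0.075, "gripper": 0.4},
    {"tx": 0, "ty": 0, "tz": 0, "wx": 0, "wy": 0, "wz": 0.1, "gripper": 0.4},
    {"tx": 0, "ty": 0, "tz": 0, "wx": 0, "wy": 0, "wz": 0.1, "gripper": 0.4}
  ]
}}

```text
time: 19.85
position: [0.5919, 0.0315, 0.1112]
tool_rot: [3.14, -0.015, 0.006]
ft_force: [2.1, -3.3, 5.4]
grip_width: 0.507
grip_force: 60.0
```

```bash
python3 m.py
```

```text
yaw -0.0086 Mz [np.float64(0.449), np.float64(0.436), np.float64(0.447), np.float64(0.468)] mean [ 0.45   2.419 -2.798  5.37 ] t 20.0
```

{"fn": "jog_arm", "kwargs": {
  "increments": [
    {"tx": 0, "ty": 0, "tz": 0, "wx": 0, "wy": 0, "wz": 0.025, "gripper": 0.4},
    {"tx": 0, "ty": 0, "tz": 0, "wx": 0, "wy": 0, "wz": 0.05, "gripper": 0.4},
    {"tx": 0, "ty": 0, "tz": 0, "wx": 0, "wy": 0, "wz": 0.075, "gripper": 0.4},
    {"tx": 0, "ty": 0, "tz": 0, "wx": 0, "wy": 0, "wz": 0.1, "gripper": 0.4},
    {"tx": 0, "ty": 0, "tz": 0, "wx": 0, "wy": 0, "wz": 0.1, "gripper": 0.4}
  ]
}}

```text
time: 20.42
position: [0.5918, 0.0314, 0.1112]
tool_rot: [3.135, -0.172, 0.006]
ft_force: [2.5, -2.1, 6.6]
grip_width: 0.512
grip_force: 60.0
```

```bash
python3 m.py
```

```text
yaw -0.1085 Mz [np.float64(0.463), np.float64(0.531), np.float64(0.496), np.float64(0.52)] mean [ 0.503  2.175 -2.617  6.021] t 20.5667
```

{"fn": "jog_arm", "kwargs": {
  "increments": [
    {"tx": 0, "ty": 0, "tz": 0, "wx": 0, "wy": 0, "wz": 0.02, "gripper": 0.4},
    {"tx": 0, "ty": 0, "tz": 0, "wx": 0, "wy": 0, "wz": 0.04, "gripper": 0.4},
    {"tx": 0, "ty": 0, "tz": 0, "wx": 0, "wy": 0, "wz": 0.06, "gripper": 0.4},
    {"tx": 0, "ty": 0, "tz": 0, "wx": 0, "wy": 0, "wz": 0.08, "gripper": 0.4},
    {"tx": 0, "ty": 0, "tz": 0, "wx": 0, "wy": 0, "wz": 0.08, "gripper": 0.4}
  ]
}}

```text
time: 20.98
position: [0.5918, 0.0313, 0.1112]
tool_rot: [3.126, -0.297, 0.006]
ft_force: [2.2, -3.4, 5.8]
grip_width: 0.513
grip_force: 60.0
```

```bash
python3 m.py;python3 m.py
```

```text
yaw -0.1885 Mz [np.float64(0.514), np.float64(0.564), np.float64(0.573), np.float64(0.57)] mean [ 0.555  2.236 -2.861  5.867] t 21.1333
yaw -0.1885 Mz [np.float64(0.57), np.float64(0.512), np.float64(0.504), np.float64(0.521)] mean [ 0.527  2.308 -3.278  6.207] t 21.2833
```

{"fn": "jog_arm", "kwargs": {
  "increments": [
    {"tx": 0, "ty": 0, "tz": 0, "wx": 0, "wy": 0, "wz": 0.025, "gripper": 0.4},
    {"tx": 0, "ty": 0, "tz": 0, "wx": 0, "wy": 0, "wz": 0.05, "gripper": 0.4},
    {"tx": 0, "ty": 0, "tz": 0, "wx": 0, "wy": 0, "wz": 0.075, "gripper": 0.4},
    {"tx": 0, "ty": 0, "tz": 0, "wx": 0, "wy": 0, "wz": 0.1, "gripper": 0.4},
    {"tx": 0, "ty": 0, "tz": 0, "wx": 0, "wy": 0, "wz": 0.1, "gripper": 0.4}
  ]
}}

```text
time: 21.7
position: [0.5918, 0.0312, 0.1113]
tool_rot: [3.107, -0.453, 0.006]
ft_force: [2.8, -3.2, 6.0]
grip_width: 0.514
grip_force: 60.0
```

```bash
python3 m.py;python3 m.py;python3 m.py
```

```text
yaw -0.2883 Mz [np.float64(0.615), np.float64(0.588), np.float64(0.596), np.float64(0.577)] mean [ 0.594  1.972 -3.173  6.16 ] t 21.85
yaw -0.2883 Mz [np.float64(0.577), np.float64(0.544), np.float64(0.585), np.float64(0.546)] mean [ 0.563  2.144 -3.205  5.881] t 22.0
yaw -0.2883 Mz [np.float64(0.546), np.float64(0.603), np.float64(0.578), np.float64(0.602)] mean [ 0.582  2.253 -3.294  5.928] t 22.15
```

{"fn": "jog_arm", "kwargs": {
  "increments": [
    {"tx": 0, "ty": 0, "tz": 0, "wx": 0, "wy": 0, "wz": 0.012, "gripper": 0.4},
    {"tx": 0, "ty": 0, "tz": 0, "wx": 0, "wy": 0, "wz": 0.024, "gripper": 0.4},
    {"tx": 0, "ty": 0, "tz": 0, "wx": 0, "wy": 0, "wz": 0.035, "gripper": 0.4},
    {"tx": 0, "ty": 0, "tz": 0, "wx": 0, "wy": 0, "wz": 0.035, "gripper": 0.4},
    {"tx": 0, "ty": 0, "tz": 0, "wx": 0, "wy": 0, "wz": 0.035, "gripper": 0.4}
  ]
}}

```text
time: 22.57
position: [0.5918, 0.0312, 0.1113]
tool_rot: [3.099, -0.505, 0.006]
ft_force: [2.0, -3.7, 7.1]
grip_width: 0.512
grip_force: 60.0
```

```bash
python3 m.py;python3 m.py;python3 m.py
```

```text
yaw -0.3232 Mz [np.float64(0.582), np.float64(0.626), np.float64(0.661), np.float64(0.637)] mean [ 0.627  2.047 -3.476  6.668] t 22.7167
yaw -0.3233 Mz [np.float64(0.637), np.float64(0.627), np.float64(0.61), np.float64(0.644)] mean [ 0.63   1.973 -3.612  6.238] t 22.8667
yaw -0.3232 Mz [np.float64(0.644), np.float64(0.674), np.float64(0.628), np.float64(0.669)] mean [ 0.654  1.931 -3.423  6.188] t 23.0167
```

{"fn": "jog_arm", "kwargs": {
  "increments": [
    {"tx": 0, "ty": 0, "tz": 0, "wx": 0, "wy": 0, "wz": 0, "gripper": 1},
    {"tx": 0, "ty": 0, "tz": 0, "wx": 0, "wy": 0, "wz": 0, "gripper": 1},
    {"tx": 0, "ty": 0, "tz": 0, "wx": 0, "wy": 0, "wz": 0, "gripper": 1},
    {"tx": 0, "ty": 0, "tz": 0, "wx": 0, "wy": 0, "wz": 0, "gripper": 1},
    {"tx": 0, "ty": 0, "tz": -15, "wx": 0, "wy": 0, "wz": 0, "gripper": 1}
  ]
}}

```text
time: 23.43
position: [0.5872, 0.0328, 0.1216]
tool_rot: [3.099, -0.507, -0.012]
ft_force: [-0.2, -0.3, -0.3]
grip_width: 0.809
grip_force: 0.0
```

{"fn": "jog_arm", "kwargs": {
  "increments": [
    {"tx": 0, "ty": 0, "tz": -35, "wx": 0, "wy": 0, "wz": 0, "gripper": 1},
    {"tx": 0, "ty": 0, "tz": -70, "wx": 0, "wy": 0, "wz": 0, "gripper": 1},
    {"tx": 0, "ty": 0, "tz": -105, "wx": 0, "wy": 0, "wz": -0.1, "gripper": 1},
    {"tx": 0, "ty": 0, "tz": -140, "wx": 0, "wy": 0, "wz": -0.2, "gripper": 1},
    {"tx": 0, "ty": 0, "tz": -150, "wx": 0, "wy": 0, "wz": -0.3, "gripper": 1}
  ]
}}

```text
time: 23.85
position: [0.5921, 0.0336, 0.281]
tool_rot: [-3.141, 0.03, -0.012]
ft_force: [0.8, -0.6, 1.6]
grip_width: 0.996
grip_force: 0.0
```

{"fn": "jog_arm", "kwargs": {
  "increments": [
    {"tx": 0, "ty": 0, "tz": 0, "wx": 0, "wy": 0, "wz": -0.12, "gripper": 1},
    {"tx": 0, "ty": 0, "tz": 0, "wx": 0, "wy": 0, "wz": -0.24, "gripper": 1},
    {"tx": 0, "ty": 0, "tz": 0, "wx": 0, "wy": 0, "wz": -0.36, "gripper": 1},
    {"tx": 0, "ty": 0, "tz": 0, "wx": 0, "wy": 0, "wz": -0.48, "gripper": 1},
    {"tx": 0, "ty": 0, "tz": 0, "wx": 0, "wy": 0, "wz": -0.58, "gripper": 1}
  ]
}}

```text
time: 24.27
position: [0.5896, 0.0331, 0.2744]
tool_rot: [-3.018, -0.871, 0.002]
ft_force: [0.1, -0.7, -0.0]
grip_width: 1.0
grip_force: 0.0
```

{"fn": "jog_arm", "kwargs": {
  "increments": [
    {"tx": 0, "ty": 0, "tz": 0, "wx": 0, "wy": 0, "wz": -0.12, "gripper": 1},
    {"tx": 0, "ty": 0, "tz": 0, "wx": 0, "wy": 0, "wz": -0.24, "gripper": 1},
    {"tx": 0, "ty": 0, "tz": 0, "wx": 0, "wy": 0, "wz": -0.36, "gripper": 1},
    {"tx": 0, "ty": 0, "tz": 0, "wx": 0, "wy": 0, "wz": -0.48, "gripper": 1},
    {"tx": 0, "ty": 0, "tz": 0, "wx": 0, "wy": 0, "wz": -0.55, "gripper": 1}
  ]
}}

```text
time: 24.68
position: [0.5897, 0.0331, 0.2744]
tool_rot: [-2.668, -1.657, 0.002]
ft_force: [0.7, -0.4, -1.3]
grip_width: 0.997
grip_force: 0.0
```

{"fn": "jog_arm", "kwargs": {
  "increments": [
    {"tx": 25, "ty": 0, "tz": -10, "wx": 0, "wy": 0, "wz": 0, "gripper": 1},
    {"tx": 25, "ty": 0, "tz": -10, "wx": 0, "wy": 0, "wz": 0, "gripper": 1},
    {"tx": 25, "ty": 0, "tz": -10, "wx": 0, "wy": 0, "wz": 0, "gripper": 1},
    {"tx": 25, "ty": 0, "tz": -10, "wx": 0, "wy": 0, "wz": 0, "gripper": 1},
    {"tx": 25, "ty": 0, "tz": -10, "wx": 0, "wy": 0, "wz": 0, "gripper": 1}
  ]
}}

```text
time: 25.1
position: [0.6009, 0.0541, 0.2845]
tool_rot: [2.674, 1.649, -0.002]
ft_force: [-0.1, -0.1, 0.5]
grip_width: 1.002
grip_force: 0.0
```

{"fn": "jog_arm", "kwargs": {
  "increments": [
    {"tx": 0, "ty": 0, "tz": 0, "wx": 0, "wy": 0, "wz": 0, "gripper": 1},
    {"tx": 0, "ty": 0, "tz": 0, "wx": 0, "wy": 0, "wz": 0, "gripper": 1},
    {"tx": 0, "ty": 0, "tz": 0, "wx": 0, "wy": 0, "wz": 0, "gripper": 1},
    {"tx": 0, "ty": 0, "tz": 0, "wx": 0, "wy": 0, "wz": 0, "gripper": 1},
    {"tx": 0, "ty": 0, "tz": 0, "wx": 0, "wy": 0, "wz": 0, "gripper": 1}
  ]
}}

```text
time: 25.52
position: [0.6013, 0.055, 0.2851]
tool_rot: [2.674, 1.65, -0.0]
ft_force: [-0.2, -0.1, 0.2]
grip_width: 1.003
grip_force: 0.0
```

```bash
python3 v.py 5; python3 st.py
```

```text
centre 0.6295 0.1696 R 19.599997 needle 5.6076 set 5.6564 cw to go -0.0489
319 212
at [0.6013 0.055  0.2852] yaw 1.1057
t [-24.5   2.4 176.2] w [ 1.000e-04  1.000e-04 -5.143e-01]
t 25.5667 q [ 0.339  0.245 -0.574  1.458  0.133  1.477 -0.699] F [0.75 0.47 0.15] M [-0.038 -0.078  0.064] grip 86.950494293015 0.0
```

View pics/m5.png

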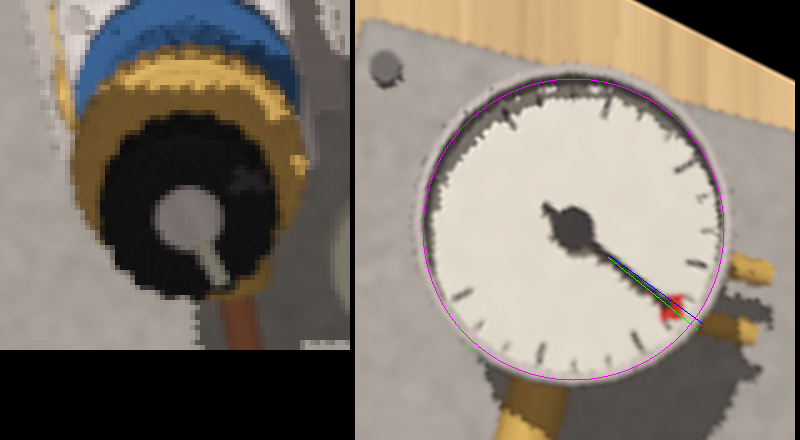

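```bash
python3 -c "
from bench import ctrl
print(ctrl.close_job())"
```

```text
the job is handed in; nothing more can be done
None
```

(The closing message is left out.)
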